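# Fit the sleeves to the port block and lock it

### The job

Get the port block ready: take every black transit cap off its spigots and put the caps in the grey tray, then fit all the grey sleeves, one to a spigot, pushing each down firmly against its stiff seal ring until it sits fully home on the block. Only when the caps are in the tray and all the sleeves are home, swing the block's locking lever right over to its other side. Leave the timers, the screwdriver and the marker pen where they are.

Things in the scene. Friction and masses are not known exactly. Their poses are not given: they have to be found in the camera images.
- manifold: fixed aluminium port block: slab 70 x 300 x 14 mm. Origin: centre of its underside; x across it, y along it, z up. Four steel spigots stand in a row along y, 64 mm apart, each 23 mm in diameter, 32 mm tall above the slab's top, the uppermost 8 mm tapering to 12 mm diameter; a black rubber seal ring sits round the foot of each. A locking lever stands at the +y end
- home_0 (a point): point on the axis of spigot 0 (y = -125 mm on the block) where the middle of a fully seated sleeve lies: 23 mm above the slab's top, 9 mm below the spigot's tip. The seal ring at the foot (33 mm outside) stands 6 to 10 mm above the slab; a steady push of about 6 N drives it down level with the slab, where it stays, and the sleeve stops hard on the slab
- home_1 (a point): point on the axis of spigot 1 (y = -61 mm on the block) where the middle of a fully seated sleeve lies: 23 mm above the slab's top, 9 mm below the spigot's tip. The seal ring at the foot (33 mm outside) stands 6 to 10 mm above the slab; a steady push of about 6 N drives it down level with the slab, where it stays, and the sleeve stops hard on the slab
- home_2 (a point): point on the axis of spigot 2 (y = 3 mm on the block) where the middle of a fully seated sleeve lies: 23 mm above the slab's top, 9 mm below the spigot's tip. The seal ring at the foot (33 mm outside) stands 6 to 10 mm above the slab; a steady push of about 6 N drives it down level with the slab, where it stays, and the sleeve stops hard on the slab
- home_3 (a point): point on the axis of spigot 3 (y = 67 mm on the block) where the middle of a fully seated sleeve lies: 23 mm above the slab's top, 9 mm below the spigot's tip. The seal ring at the foot (33 mm outside) stands 6 to 10 mm above the slab; a steady push of about 6 N drives it down level with the slab, where it stays, and the sleeve stops hard on the slab
- sleeve_0_mid (a point): middle of a loose grey plastic sleeve: a straight tube 36 mm outside, 26 mm bore, 46 mm long, with a flat flange 60 mm in diameter and 5 mm thick at its foot; about 60 g; stands on its flange on the bench at the start and goes on flange down, on any spigot; its own z is the tube's axis, up. This point is 23 mm above the foot. Absent in some starts
- sleeve_1_mid (a point): middle of a loose grey plastic sleeve: a straight tube 36 mm outside, 26 mm bore, 46 mm long, with a flat flange 60 mm in diameter and 5 mm thick at its foot; about 60 g; stands on its flange on the bench at the start and goes on flange down, on any spigot; its own z is the tube's axis, up. This point is 23 mm above the foot. Absent in some starts
- sleeve_2_mid (a point): middle of a loose grey plastic sleeve: a straight tube 36 mm outside, 26 mm bore, 46 mm long, with a flat flange 60 mm in diameter and 5 mm thick at its foot; about 60 g; stands on its flange on the bench at the start and goes on flange down, on any spigot; its own z is the tube's axis, up. This point is 23 mm above the foot. Absent in some starts
- sleeve_3_mid (a point): middle of a loose grey plastic sleeve: a straight tube 36 mm outside, 26 mm bore, 46 mm long, with a flat flange 60 mm in diameter and 5 mm thick at its foot; about 60 g; stands on its flange on the bench at the start and goes on flange down, on any spigot; its own z is the tube's axis, up. This point is 23 mm above the foot. Absent in some starts
- cap_0_knob (a point): middle of the grip knob of a loose black transit cap, which at the start sits on spigot 0, or is absent. Knob 18 mm in diameter, 24 mm tall on a cup 33 mm in diameter and 24 mm tall (knob middle 36 mm above the cup's rim); the cup hangs slackly over the top 20 mm of the spigot and simply lifts off; 20 g
- cap_1_knob (a point): middle of the grip knob of a loose black transit cap, which at the start sits on spigot 1, or is absent. Knob 18 mm in diameter, 24 mm tall on a cup 33 mm in diameter and 24 mm tall (knob middle 36 mm above the cup's rim); the cup hangs slackly over the top 20 mm of the spigot and simply lifts off; 20 g
- cap_2_knob (a point): middle of the grip knob of a loose black transit cap, which at the start sits on spigot 2, or is absent. Knob 18 mm in diameter, 24 mm tall on a cup 33 mm in diameter and 24 mm tall (knob middle 36 mm above the cup's rim); the cup hangs slackly over the top 20 mm of the spigot and simply lifts off; 20 g
- cap_3_knob (a point): middle of the grip knob of a loose black transit cap, which at the start sits on spigot 3, or is absent. Knob 18 mm in diameter, 24 mm tall on a cup 33 mm in diameter and 24 mm tall (knob middle 36 mm above the cup's rim); the cup hangs slackly over the top 20 mm of the spigot and simply lifts off; 20 g
- tray: fixed open grey tray, outside 128 (x) x 135 (y) x 62 mm tall, walls 3 mm, floor 2 mm thick. Origin: centre of its underside
- lock_lever (a joint): locking lever of the port block, 0 = open (leaning to the block's -x side), 1.2 rad = locked (leaning as far to the +x side). Turns about the block's y axis through a pivot 36 mm above the bench at x = 0, y = 125 mm on the block; stays where it is left; about 2 N at the ball moves it; starts between 0 and 0.12
- lever_ball (a point): centre of the lever's black ball, 20 mm in diameter, 55 mm from the pivot; at the start about 81 mm above the bench and 31 mm to the block's -x side
- timer_a: bystander: beige panel timer lying on the bench, 47 x 84 x 48 mm. Origin: centre of its underside
- timer_b: bystander: another such timer
- screwdriver: bystander: screwdriver with black and red handle lying on the bench, 28 x 185 x 26 mm, along its y. Origin: centre of its underside
- marker: bystander: black marker pen lying on the bench, 17 x 127 x 17 mm, along its y. Origin: centre of its underside
Things that resemble listed ones, but are neither listed nor needed, are in the scene too. Leave any green look-alike of the part that bears cap_3_knob alone.

How it is judged:
By the outcome, as a careful person would: the job done as asked, in the order asked, and still so for the second after the job is handed in, with the robot touching nothing.
Of cap_0, cap_1, cap_2, cap_3 only 2 to 3 are there at a start; the rules pass over those that are not, and their reading is None.
Of sleeve_0, sleeve_1, sleeve_2, sleeve_3 only 3 to 4 are there at a start; the rules pass over those that are not, and their reading is None.
At some moment in a run one of sleeve_0, sleeve_1, sleeve_2, sleeve_3 may be knocked a few centimetres aside while the robot is not near it.
It also fails if it takes over 210 s, if anything falls off the work surface, if the arm or the gripper's body presses on something with over 40 N, if the wrist force passes 120 N, or if a joint passes its speed limit or range.

### The arm

A 6-joint arm with a two-finger parallel gripper is mounted at the origin on a cart in front of the work surface, level with it; the furniture and walls round the work are solid. World frame = base frame: x ahead of the robot, y to its left, z up, the work surface at z = 0. Lengths are in m, angles in rad, forces in N, time in s.
With the tool pointing down it reaches from about 0.35 to 0.925 m from the base axis. Payload 6.4 kg.
Tool frame: the origin (TCP) lies on the centre line of the jaws, within the pads' length; the fingertips stand 19 mm ahead of it and the grasp point (between the pads) is the TCP (robot.tcp_to_tips is the distance from the TCP to the fingertips, in m); z points along the fingers, y is the line along which they close (so a half turn about z gives the same grasp; the last joint's range is limited). The gripper opens to 94 mm and grips with 3 to 60 N. Pads are 16 mm wide; open, the fingers measure 119 mm over their backs; the gripper's body (75 mm by 177 mm) begins 78 mm behind the grasp point.
Start: joints at [1.154, 0.245, 1.558, -0, 1.339, -0.174], TCP at [0.156, 0.631, 0.224] pointing down, gripper open.
Joint ranges: [-3.13, 3.13], [-1.02, 2.26], [0.13, 2.54], [-0.95, 4.09], [0.21, 2.88], [-2.74, 2.74]. Speed limits (rad/s): [2.57, 2.57, 3.14, 3.14, 3.14, 3.14].

### API

Orientations are given as a unit quaternion [w, x, y, z].
In Python, from cell import readout, eyes, robot gives the robot as it stands.
- The arm moves only by the tool move_arm, never from a script. Its argument "motion" is a list of rows, each an object of numbers: "tx", "ty", "tz": the shift along the world's x, y, z in m; "spin": the turn about the world's z in degrees; "gripper": the gripper command: -1 is fully open, 1 is shut, values between are in proportion. In form: [{"tx": .., "ty": .., "tz": .., "spin": .., "gripper": ..}, ...]. A call has 1 to 20 rows; each row shifts and turns the commanded pose from where the row before left it; what a row does not reach is not made up. A row lasts 1/10 s, in which the tool goes at most 50 mm and 8.59 degrees, less where a joint would pass 70% of its speed; a pose out of reach is approached as far as the arm can. A call with a gripper value outside its range is refused whole. The fingers move at their own pace and stop on an object; "newtons" is the grip in N (left out, the last holds). Time passes only in rows, so rows that do not move let the fingers close. It gives the time, the measured TCP pose, the force, the opening and the grip force at its end, in the units of the state.
- readout.state(): the state, without advancing time (a new reading comes with each control period).
- eyes.read_camera(name): name is "scene" or "side" or "wrist"; returns the picture (480x640x3 uint8, blue, green, red); there is no depth.
- eyes.calibration(name): a dict with "fovy" (degrees; the focal length in pixels is half the picture's height over the tangent of half this angle, whatever the lens; pixels are square), "cx", "cy" (the principal point, pixels), "cam_to_world" (4x4, takes a point from camera to world coordinates); the wrist camera has in their place "hand_eye" (4x4, takes a point from camera to tool coordinates, whose origin is the TCP and whose axes are the flange's). Camera axes: x right, y up, looking along -z (the intrinsics and any distortion apply to the point x, -y, -z); pixel columns grow to the right and rows downward; lengths in m; the calibration is good to about 2 mm. A picture is of the moment at which its call begins: read the wrist's pose just before it. calibration takes no time and is no camera call.
- robot.job_done(): hands the job in; it is judged then, once.
Trained networks look in the newest picture that a camera, given by its name, has taken for a name from the list of things; names that differ only in an ending like _2 or _b are one class to them, and where a whole thing is asked for, a point or a joint stands for the part that bears it (a point fixed in the world has none). Each returns a list of dicts, best first, with "p" (0 to 1); they miss things now and then, are a little off and sometimes report something else, mostly with a low value. They report only what shows in the picture. A call takes as long as a camera call. They do not tell look-alikes from the thing itself.
- eyes.recognise(query, camera): "at" ([x, y, z] in m, in world coordinates, good to about 4 mm: the middle of the surface that is visible of it).
- eyes.spot_point(query, camera): "at" ([x, y, z] in m, in world coordinates, good to about 4 mm: a listed point, or the origin of a listed thing).
The state is a dict: "t": time; "joint_positions": joint angles; "dq": joint speeds; "effort": joint torques, N m; "tcp_pos": TCP position; "tool_rot": TCP orientation; "ft_force": force on the tool from outside, world axes, zero at the start; "wrist_torque": the same for the moment, N m; "finger_gap": opening from 0.0 (shut) to 1.0 (fully open); "finger_force": force on a finger pad.
Only numpy, scipy, OpenCV 4.12 (cv2) and the standard library are available. Lean on these libraries where they do the work, as an engineer would, in place of code of your own. Each camera call takes 0.05 s, during which the arm holds its last target. There are 200 camera calls.

## Working session

There is one attempt and no reset: what is moved stays moved. The work goes in short steps, Python scripts to look and compute and a tool call to move; the robot and the scene stay as the last step left them, time stands still between calls to the robot, and variables do not carry over. Pictures are saved under pics/ and viewed, at most 14 in all, crops included, and the job is handed in when it is done.

Besides the shell and the picture viewer there is one more tool, called as name([rows], argument=value, ...), one row to a line, values as JSON. move_arm: Moves the arm, as the interface text tells. Its arguments: {"type":"object","properties":{"motion":{"type":"array"},"newtons":{"type":"number"}},"required":["motion"]}

```bash
mkdir -p pics; ls; python3 - <<'E'
from cell import readout, eyes, robot
import cv2,numpy as np
s=readout.state(); print(s['t'],s['tcp_pos'],s['tool_rot'],s['finger_gap'])
for c in ["scene","side"]:
    im=eyes.read_camera(c); cv2.imwrite(f'pics/{c}0.png',im)
    k=eyes.calibration(c); print(c,{a:(np.round(b,3).tolist()) for a,b in k.items()})
    for q in ["manifold","home_0","sleeve_0_mid","cap_0_knob","tray","lever_ball"]:
        print(q,[(round(d['p'],2),np.round(d['at'],3).tolist()) for d in eyes.spot_point(q,c)])
print(eyes.calibration("wrist"))
E
```

```text
pics
0.0 [0.15605997 0.63041634 0.2233769 ] [-2.62010191e-04  1.21100605e-01  9.92639795e-01 -9.00845926e-04] 1.0005415759760021
scene {'fovy': 43.431, 'cx': 323.415, 'cy': 230.974, 'cam_to_world': [[0.807, 0.261, -0.53, -0.137], [-0.591, 0.352, -0.725, -0.986], [-0.003, 0.899, 0.439, 0.687], [0.0, 0.0, 0.0, 1.0]]}
manifold [(0.66, [0.51, 0.005, -0.001])]
home_0 [(0.92, [0.488, -0.121, 0.038]), (0.72, [0.51, 0.011, 0.038]), (0.67, [0.5, -0.052, 0.038]), (0.58, [0.515, 0.071, 0.036])]
sleeve_0_mid []
cap_0_knob [(0.53, [0.491, -0.116, 0.062]), (0.28, [0.509, 0.006, -0.003])]
tray [(0.63, [0.49, 0.351, -0.002])]
lever_ball [(0.59, [0.5, 0.132, 0.086]), (0.47, [0.547, -0.358, 0.02])]
side {'fovy': 55.082, 'cx': 309.511, 'cy': 238.125, 'cam_to_world': [[-0.953, 0.147, -0.266, 0.263], [-0.304, -0.514, 0.802, 0.903], [-0.019, 0.845, 0.534, 0.691], [0.0, 0.0, 0.0, 1.0]]}
manifold [(0.9, [0.505, 0.007, 0.001]), (0.6, [0.719, -0.196, -0.002])]
home_0 [(0.97, [0.511, 0.007, 0.04]), (0.96, [0.518, 0.072, 0.037]), (0.84, [0.498, -0.051, 0.038]), (0.63, [0.487, -0.118, 0.064]), (0.59, [0.49, -0.118, 0.041])]
sleeve_0_mid []
cap_0_knob [(0.6, [0.488, -0.119, 0.065]), (0.18, [0.488, -0.116, 0.039])]
tray []
lever_ball [(0.74, [0.717, -0.305, 0.001]), (0.61, [0.498, 0.137, 0.086])]
{'fovy': 67.27806139358894, 'cx': 322.27872813063806, 'cy': 235.70516476648245, 'hand_eye': array([[-1.50398528e-04,  9.64859559e-01,  2.62766074e-01,
         7.67666216e-02],
       [ 9.99999957e-01,  2.11689008e-04, -2.04941375e-04,
        -1.24078434e-03],
       [-2.53364334e-04,  2.62766031e-01, -9.64859549e-01,
        -1.60185872e-01],
       [ 0.00000000e+00,  0.00000000e+00,  0.00000000e+00,
         1.00000000e+00]])}
```

View pics/scene0.png

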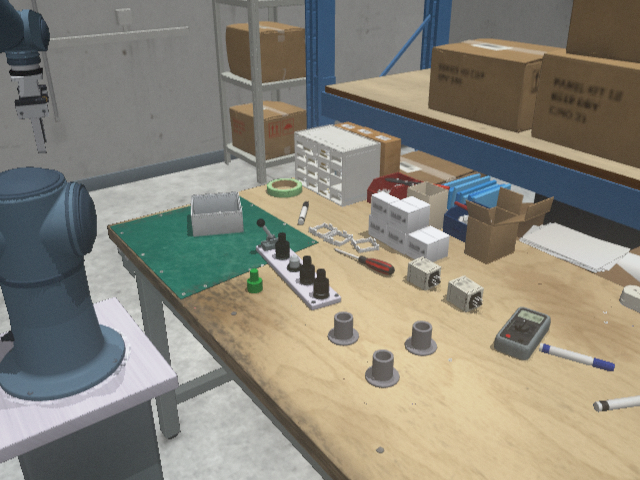

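View pics/side0.png

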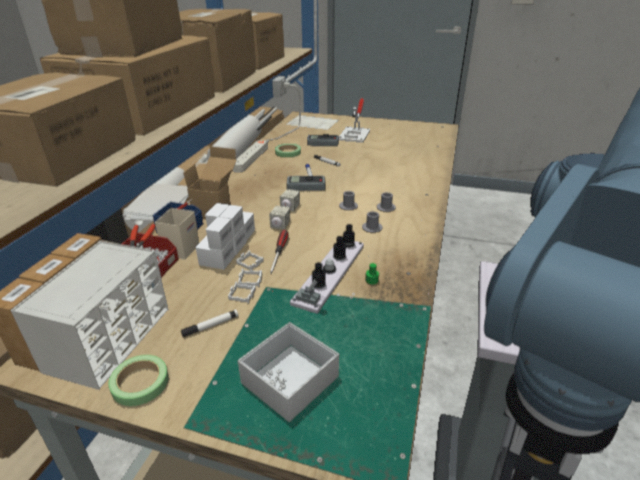

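The scene shows three black caps on spigots 0, 1 and 3 (scene pixels 321,283; 307,270; 282,246) and an empty spigot 2 (294,262). Three grey sleeves stand at 343,328, 421,337 and 382,368. The green look-alike is at 255,280, the tray at 216,213 and the lever at 265,235. I'll go above the block with the jaws closing along block x.

move_arm([
  {"tx": 0.021,"ty": -0.043,"tz": 0.005,"spin": -5.3},
  {"tx": 0.021,"ty": -0.043,"tz": 0.005,"spin": -5.3},
  {"tx": 0.021,"ty": -0.043,"tz": 0.005,"spin": -5.3},
  {"tx": 0.021,"ty": -0.043,"tz": 0.005,"spin": -5.3},
  {"tx": 0.021,"ty": -0.043,"tz": 0.005,"spin": -5.3},
  {"tx": 0.021,"ty": -0.043,"tz": 0.005,"spin": -5.3},
  {"tx": 0.021,"ty": -0.043,"tz": 0.005,"spin": -5.3},
  {"tx": 0.021,"ty": -0.043,"tz": 0.005,"spin": -5.3},
  {"tx": 0.021,"ty": -0.043,"tz": 0.005,"spin": -5.3},
  {"tx": 0.021,"ty": -0.043,"tz": 0.005,"spin": -5.3},
  {"tx": 0.021,"ty": -0.043,"tz": 0.005,"spin": -5.3},
  {"tx": 0.021,"ty": -0.043,"tz": 0.005,"spin": -5.3},
  {"tx": 0.021,"ty": -0.043,"tz": 0.005,"spin": -5.3},
  {"tx": 0.021,"ty": -0.043,"tz": 0.005,"spin": -5.3},
  {"tx": 0.021,"ty": -0.043,"tz": 0.005,"spin": -5.3},
  {"tx": 0.021,"ty": -0.043,"tz": 0.005,"spin": -5.0},
  {},
  {},
])

```text
$.motion[0]: bad value
```

```bash
cat > h.py <<'E'
from cell import readout, eyes, robot
import cv2,numpy as np
from scipy.spatial.transform import Rotation as R
def pose(c):
    k=eyes.calibration(c)
    if c!="wrist": return k,np.array(k["cam_to_world"])
    s=readout.state(); w,x,y,z=s['tool_rot']; T=np.eye(4)
    T[:3,:3]=R.from_quat([x,y,z,w]).as_matrix(); T[:3,3]=s['tcp_pos']
    return k,T@k["hand_eye"]
def ray(kT,u,v):
    k,T=kT; f=240/np.tan(np.radians(k['fovy']/2))
    d=T[:3,:3]@np.array([(u-k['cx'])/f,-(v-k['cy'])/f,-1]); return T[:3,3],d/np.linalg.norm(d)
def tri(*rs):
    A=sum(np.eye(3)-np.outer(d,d) for o,d in rs); b=sum((np.eye(3)-np.outer(d,d))@o for o,d in rs)
    p=np.linalg.solve(A,b); return p,max(np.linalg.norm((np.eye(3)-np.outer(d,d))@(p-o)) for o,d in rs)
def plane(r,z): o,d=r; return o+d*(z-o[2])/d[2]
def pix(kT,p):
    k,T=kT; f=240/np.tan(np.radians(k['fovy']/2)); q=T[:3,:3].T@(np.array(p)-T[:3,3])
    return k['cx']-f*q[0]/q[2],k['cy']+f*q[1]/q[2]
def st():
    s=readout.state(); print(round(s['t'],2),np.round(s['tcp_pos'],4),np.round(s['tool_rot'],3),np.round(s['ft_force'],1),round(s['finger_gap'],3),s['finger_force'])
def spots(c,*qs):
    for q in qs: print(c,q,[(round(d['p'],2),np.round(d['at'],3).tolist()) for d in eyes.spot_point(q,c)])
E
python3 - <<'E'
from h import *
st()
kT=pose('wrist'); np.save('w1.npy',kT[1])
im=eyes.read_camera('wrist'); cv2.imwrite('pics/w1.png',im)
spots('wrist',"home_0","sleeve_0_mid","cap_0_knob","lever_ball","tray")
S,D=pose('scene'),pose('side')
for a,b in [((344,316),(373,213)),((422,324),(349,193)),((383,353),(387,195))]:
    p,e=tri(ray(S,*a),ray(D,*b)); print('sleeve top',p.round(3),e.round(4))
E
```

```text
0.7 [0.1563 0.6309 0.2245] [ 0.     0.121  0.993 -0.   ] [-0.6  0.5  0.6] 1.0 0.0
wrist home_0 []
wrist sleeve_0_mid []
wrist cap_0_knob []
wrist lever_ball []
wrist tray []
sleeve top [ 0.451 -0.244  0.047] 0.0013
sleeve top [ 0.548 -0.351  0.047] 0.0027
sleeve top [ 0.434 -0.372  0.045] 0.0034
```

View pics/w1.png

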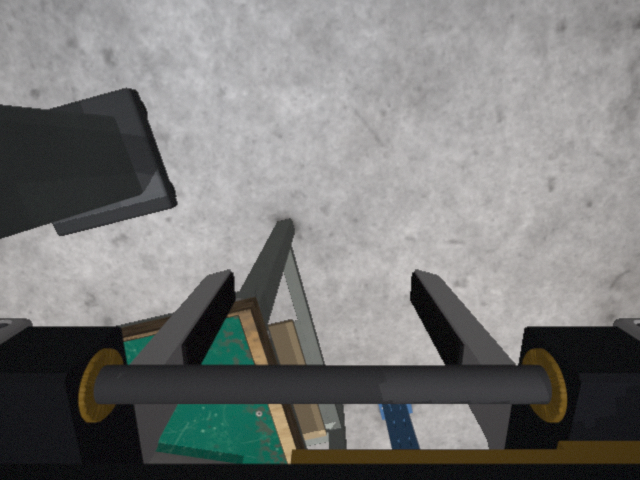

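The wrist picture shows only floor, because the move was refused; I'll give every row all of its keys.

move_arm([
  {"tx": 0.021,"ty": -0.043,"tz": 0.005,"spin": -5.3,"gripper": -1},
  {"tx": 0.021,"ty": -0.043,"tz": 0.005,"spin": -5.3,"gripper": -1},
  {"tx": 0.021,"ty": -0.043,"tz": 0.005,"spin": -5.3,"gripper": -1},
  {"tx": 0.021,"ty": -0.043,"tz": 0.005,"spin": -5.3,"gripper": -1},
  {"tx": 0.021,"ty": -0.043,"tz": 0.005,"spin": -5.3,"gripper": -1},
  {"tx": 0.021,"ty": -0.043,"tz": 0.005,"spin": -5.3,"gripper": -1},
  {"tx": 0.021,"ty": -0.043,"tz": 0.005,"spin": -5.3,"gripper": -1},
  {"tx": 0.021,"ty": -0.043,"tz": 0.005,"spin": -5.3,"gripper": -1},
  {"tx": 0.021,"ty": -0.043,"tz": 0.005,"spin": -5.3,"gripper": -1},
  {"tx": 0.021,"ty": -0.043,"tz": 0.005,"spin": -5.3,"gripper": -1},
  {"tx": 0.021,"ty": -0.043,"tz": 0.005,"spin": -5.3,"gripper": -1},
  {"tx": 0.021,"ty": -0.043,"tz": 0.005,"spin": -5.3,"gripper": -1},
  {"tx": 0.021,"ty": -0.043,"tz": 0.005,"spin": -5.3,"gripper": -1},
  {"tx": 0.021,"ty": -0.043,"tz": 0.005,"spin": -5.3,"gripper": -1},
  {"tx": 0.021,"ty": -0.043,"tz": 0.005,"spin": -5.3,"gripper": -1},
  {"tx": 0.021,"ty": -0.043,"tz": 0.005,"spin": -5.0,"gripper": -1},
  {"tx": 0,"ty": 0,"tz": 0,"spin": 0,"gripper": -1},
  {"tx": 0,"ty": 0,"tz": 0,"spin": 0,"gripper": -1},
])

```text
t: 2.8
tcp_pos: [0.4923, -0.0577, 0.3043]
tool_rot: [-0.0, 0.757, 0.653, -0.0]
ft_force: [-0.3, 0.4, 0.7]
finger_gap: 1.003
finger_force: 0.0
```

```bash
python3 - <<'E'
from h import *
kT=pose('wrist'); np.save('w2.npy',kT[1])
im=eyes.read_camera('wrist'); cv2.imwrite('pics/w2.png',im)
spots('wrist',"home_0","sleeve_0_mid","cap_0_knob","lever_ball")
S,D=pose('scene'),pose('side')
for n,a,b in [('cap0',(321,271),(349,230)),('cap1',(307,259),(340,240)),('cap3',(282,236),(318,266))]:
    p,e=tri(ray(S,*a),ray(D,*b)); print(n,p.round(3),e.round(4),np.round(pix(kT,p)))
E
```

```text
wrist home_0 [(0.84, [0.522, 0.077, 0.036]), (0.82, [0.488, -0.118, 0.036]), (0.72, [0.499, -0.053, 0.036]), (0.55, [0.511, 0.011, 0.035])]
wrist sleeve_0_mid [(0.66, [0.544, -0.352, 0.026])]
wrist cap_0_knob [(0.96, [0.487, -0.115, 0.06])]
wrist lever_ball [(0.62, [0.5, 0.136, 0.08])]
cap0 [ 0.493 -0.11   0.065] 0.0051 [330. 251.]
cap1 [ 0.5   -0.051  0.066] 0.0028 [329. 200.]
cap3 [0.519 0.074 0.067] 0.0009 [330.  78.]
```

View pics/w2.png

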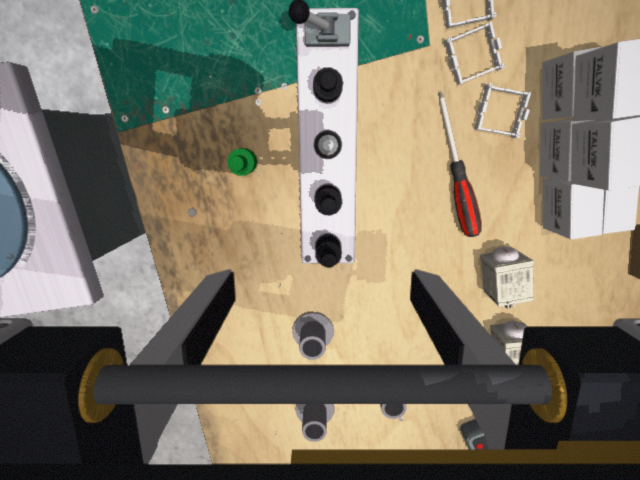

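The wrist view shows the block along column 328: lever ball at 299,12, cap 3 at 327,82, bare spigot 2 at 328,144, cap 1 at 328,196 and cap 0 at 328,246. The sleeves are at 312,345, 314,430 and 393,408, and the green look-alike is at 241,161.

```bash
python3 - <<'E'
from h import *
kT=(eyes.calibration('wrist'),np.load('w2.npy'))
im=cv2.imread('pics/w2.png')
for n,u,v,z in [('k3',327,81,.072),('s2',328,144,.046),('k1',328,193,.072),('k0',328,242,.072),('tl',299,10,.014),('tr',357,10,.014),('bl',303,262,.014),('br',355,262,.014),('sl0',312,347,.046),('sl1',314,431,.046),('sl2',393,409,.046)]:
    print(n,plane(ray(kT,u,v),z).round(4))
cv2.imwrite('pics/w2c.png',cv2.resize(im[40:280,240:420],None,fx=2.5,fy=2.5,interpolation=cv2.INTER_CUBIC))
E
```

```text
k3 [0.5155 0.0706 0.072 ]
s2 [0.508 0.009 0.046]
k1 [ 0.5002 -0.0419  0.072 ]
k0 [ 0.4922 -0.0971  0.072 ]
tl [0.4973 0.1553 0.014 ]
tr [0.5607 0.1458 0.014 ]
bl [ 0.454  -0.1362  0.014 ]
br [ 0.5219 -0.1463  0.014 ]
sl0 [ 0.4501 -0.2435  0.046 ]
sl1 [ 0.4321 -0.3764  0.046 ]
sl2 [ 0.5459 -0.3558  0.046 ]
```

View pics/w2c.png

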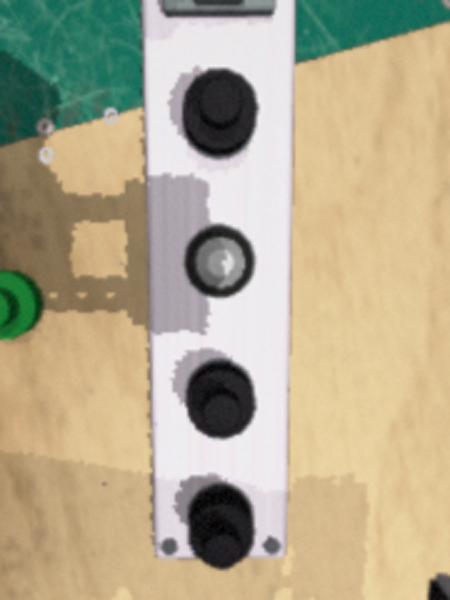

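```bash
python3 - <<'E'
from h import *
from scipy.optimize import least_squares
kT=(eyes.calibration('wrist'),np.load('w2.npy'))
obs=[(67,.074,328.8,80.8),(3,.046,327.6,144),(-61,.074,328.8,202),(-125,.074,328,258)]
def blk(p,x,y,z): c,s=np.cos(p[2]),np.sin(p[2]); return np.array([p[0]+c*x-s*y,p[1]+s*x+c*y,z])
f=lambda p:np.concatenate([np.subtract(pix(kT,blk(p,0,y/1000,z)),(u,v)) for y,z,u,v in obs])
r=least_squares(f,[.51,.006,-.147],x_scale=[.1,.1,.1]); print(r.x,np.degrees(r.x[2]),r.fun.round(1))
for i,y in enumerate((-125,-61,3,67)): print(i,blk(r.x,0,y/1000,0).round(4))
print('ball',blk(r.x,-.031,.125,.081).round(4))
np.save('blk.npy',r.x)
E
```

```text
[ 0.50771915  0.00648674 -0.14647017] -8.392122458600696 [-0.2 -2.7  0.5 -0.5 -0.5  2.2  0.2  1.6]
0 [ 0.4895 -0.1172  0.    ]
1 [ 0.4988 -0.0539  0.    ]
2 [0.5082 0.0095 0.    ]
3 [0.5175 0.0728 0.    ]
ball [0.4953 0.1347 0.081 ]
```

move_arm([
  {"tx": 0.008,"ty": 0.044,"tz": 0,"spin": 0,"gripper": -1},
  {"tx": 0.008,"ty": 0.044,"tz": 0,"spin": 0,"gripper": -1},
  {"tx": 0.009,"ty": 0.0425,"tz": 0,"spin": 0,"gripper": -1},
  {"tx": 0,"ty": 0,"tz": -0.045,"spin": 0,"gripper": -1},
  {"tx": 0,"ty": 0,"tz": -0.045,"spin": 0,"gripper": -1},
  {"tx": 0,"ty": 0,"tz": -0.045,"spin": 0,"gripper": -1},
  {"tx": 0,"ty": 0,"tz": -0.045,"spin": 0,"gripper": -1},
  {"tx": 0,"ty": 0,"tz": -0.032,"spin": 0,"gripper": -1},
  {"tx": 0,"ty": 0,"tz": -0.02,"spin": 0,"gripper": -1},
  {"tx": 0,"ty": 0,"tz": 0,"spin": 0,"gripper": -1},
  {"tx": 0,"ty": 0,"tz": 0,"spin": 0,"gripper": 1},
  {"tx": 0,"ty": 0,"tz": 0,"spin": 0,"gripper": 1},
  {"tx": 0,"ty": 0,"tz": 0,"spin": 0,"gripper": 1},
  {"tx": 0,"ty": 0,"tz": 0,"spin": 0,"gripper": 1},
  {"tx": 0,"ty": 0,"tz": 0,"spin": 0,"gripper": 1},
  {"tx": 0,"ty": 0,"tz": 0,"spin": 0,"gripper": 1},
  {"tx": 0,"ty": 0,"tz": 0,"spin": 0,"gripper": 1},
  {"tx": 0,"ty": 0,"tz": 0,"spin": 0,"gripper": 1},
], newtons=10)

```text
t: 4.85
tcp_pos: [0.5172, 0.0734, 0.0724]
tool_rot: [-0.0, 0.757, 0.653, -0.0]
ft_force: [-0.1, -0.1, -0.4]
finger_gap: 0.356
finger_force: 0.0
```

```bash
python3 - <<'E'
from h import *
D=pose('side')
for u,v in [(240,372),(292,326),(339,358),(291,400)]: print(plane(ray(D,u,v),.062).round(3))
S=pose('scene')
for u,v in [(192,200),(194,213),(241,196),(242,213)]: print(plane(ray(S,u,v),.062).round(3))
E
```

```text
[0.56  0.411 0.062]
[0.511 0.276 0.062]
[0.402 0.33  0.062]
[0.454 0.441 0.062]
[0.45  0.405 0.062]
[0.418 0.325 0.062]
[0.567 0.352 0.062]
[0.515 0.253 0.062]
```

move_arm([
  {"tx": 0,"ty": 0,"tz": 0,"spin": 0,"gripper": 1},
  {"tx": 0,"ty": 0,"tz": 0,"spin": 0,"gripper": 1},
  {"tx": 0,"ty": 0,"tz": 0,"spin": 0,"gripper": 1},
  {"tx": 0,"ty": 0,"tz": 0,"spin": 0,"gripper": 1},
  {"tx": 0,"ty": 0,"tz": 0,"spin": 0,"gripper": 1},
  {"tx": 0,"ty": 0,"tz": 0,"spin": 0,"gripper": 1},
  {"tx": 0,"ty": 0,"tz": 0.02,"spin": 0,"gripper": 1},
  {"tx": 0,"ty": 0,"tz": 0.04,"spin": 0,"gripper": 1},
  {"tx": 0,"ty": 0,"tz": 0.05,"spin": 0,"gripper": 1},
  {"tx": 0,"ty": 0,"tz": 0.05,"spin": 0,"gripper": 1},
  {"tx": -0.007,"ty": 0.04,"tz": 0,"spin": 0,"gripper": 1},
  {"tx": -0.007,"ty": 0.045,"tz": 0,"spin": 0,"gripper": 1},
  {"tx": -0.007,"ty": 0.045,"tz": 0,"spin": 0,"gripper": 1},
  {"tx": -0.007,"ty": 0.045,"tz": 0,"spin": 0,"gripper": 1},
  {"tx": -0.007,"ty": 0.04,"tz": 0,"spin": 0,"gripper": 1},
  {"tx": -0.008,"ty": 0.03,"tz": 0,"spin": 0,"gripper": 1},
  {"tx": 0,"ty": 0,"tz": 0,"spin": 0,"gripper": 1},
  {"tx": 0,"ty": 0,"tz": 0,"spin": 0,"gripper": 1},
])

```text
t: 6.65
tcp_pos: [0.474, 0.3186, 0.2322]
tool_rot: [0.0, 0.757, 0.654, -0.0]
ft_force: [0.4, -0.5, 0.8]
finger_gap: 0.192
finger_force: 10.0
```

```bash
python3 - <<'E'
from h import *
st(); kT=pose('wrist'); np.save('w3.npy',kT[1])
cv2.imwrite('pics/w3.png',eyes.read_camera('wrist')); spots('wrist','tray')
E
```

```text
6.65 [0.474  0.3186 0.2322] [ 0.     0.757  0.654 -0.   ] [ 0.4 -0.5  0.8] 0.192 9.998480379581451
wrist tray [(0.91, [0.488, 0.354, -0.002])]
```

View pics/w3.png

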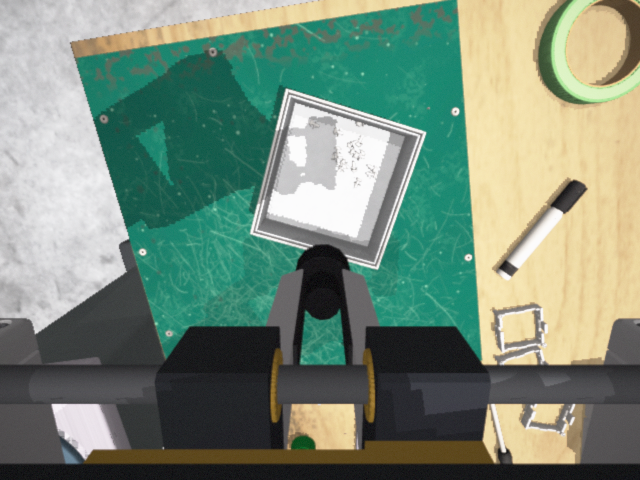

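Cap 3 is held in the jaws, at 323,290. The tray's rim runs 285,90 to 425,132 to 379,268 to 251,233, centred near 0.488, 0.354, so I'll lower the cap into its near end.

move_arm([
  {"tx": 0,"ty": 0.003,"tz": -0.03,"spin": 0,"gripper": 1},
  {"tx": 0,"ty": 0,"tz": -0.045,"spin": 0,"gripper": 1},
  {"tx": 0,"ty": 0,"tz": -0.045,"spin": 0,"gripper": 1},
  {"tx": 0,"ty": 0,"tz": -0.035,"spin": 0,"gripper": 1},
  {"tx": 0,"ty": 0,"tz": -0.023,"spin": 0,"gripper": 1},
  {"tx": 0,"ty": 0,"tz": 0,"spin": 0,"gripper": 1},
  {"tx": 0,"ty": 0,"tz": 0,"spin": 0,"gripper": 0.2},
  {"tx": 0,"ty": 0,"tz": 0,"spin": 0,"gripper": 0.2},
  {"tx": 0,"ty": 0,"tz": 0,"spin": 0,"gripper": 0.2},
  {"tx": 0,"ty": 0,"tz": 0,"spin": 0,"gripper": 0.2},
  {"tx": 0,"ty": 0,"tz": 0.03,"spin": 0,"gripper": 0.2},
  {"tx": 0,"ty": 0,"tz": 0.05,"spin": 0,"gripper": 0.2},
  {"tx": 0,"ty": 0,"tz": 0.05,"spin": 0,"gripper": 0.2},
  {"tx": 0,"ty": 0,"tz": 0.048,"spin": 0,"gripper": 0.2},
])

```text
t: 8.15
tcp_pos: [0.4741, 0.3215, 0.2352]
tool_rot: [0.0, 0.757, 0.653, 0.001]
ft_force: [0.6, 1.7, 0.4]
finger_gap: 0.399
finger_force: 0.0
```

move_arm([
  {"tx": 0.003,"ty": -0.047,"tz": 0,"spin": 0,"gripper": 0},
  {"tx": 0.003,"ty": -0.047,"tz": 0,"spin": 0,"gripper": 0},
  {"tx": 0.003,"ty": -0.047,"tz": 0,"spin": 0,"gripper": 0},
  {"tx": 0.003,"ty": -0.047,"tz": 0,"spin": 0,"gripper": 0},
  {"tx": 0.003,"ty": -0.047,"tz": 0,"spin": 0,"gripper": 0},
  {"tx": 0.003,"ty": -0.047,"tz": 0,"spin": 0,"gripper": 0},
  {"tx": 0.003,"ty": -0.047,"tz": 0,"spin": 0,"gripper": 0},
  {"tx": 0.004,"ty": -0.046,"tz": 0,"spin": 0,"gripper": 0},
  {"tx": 0,"ty": 0,"tz": -0.045,"spin": 0,"gripper": 0},
  {"tx": 0,"ty": 0,"tz": -0.045,"spin": 0,"gripper": 0},
  {"tx": 0,"ty": 0,"tz": -0.045,"spin": 0,"gripper": 0},
  {"tx": 0,"ty": 0,"tz": -0.028,"spin": 0,"gripper": 0},
  {"tx": 0,"ty": 0,"tz": 0,"spin": 0,"gripper": 0},
  {"tx": 0,"ty": 0,"tz": 0,"spin": 0,"gripper": 1},
  {"tx": 0,"ty": 0,"tz": 0,"spin": 0,"gripper": 1},
  {"tx": 0,"ty": 0,"tz": 0,"spin": 0,"gripper": 1},
  {"tx": 0,"ty": 0,"tz": 0,"spin": 0,"gripper": 1},
  {"tx": 0,"ty": 0,"tz": 0,"spin": 0,"gripper": 1},
  {"tx": 0,"ty": 0,"tz": 0,"spin": 0,"gripper": 1},
  {"tx": 0,"ty": 0,"tz": 0,"spin": 0,"gripper": 1},
])

```text
t: 10.15
tcp_pos: [0.5003, -0.0538, 0.0709]
tool_rot: [0.001, 0.757, 0.653, 0.001]
ft_force: [-1.4, -0.1, 7.4]
finger_gap: 0.19
finger_force: 10.0
```

move_arm([
  {"tx": 0,"ty": 0,"tz": 0.02,"spin": 0,"gripper": 1},
  {"tx": 0,"ty": 0,"tz": 0.045,"spin": 0,"gripper": 1},
  {"tx": 0,"ty": 0,"tz": 0.05,"spin": 0,"gripper": 1},
  {"tx": 0,"ty": 0,"tz": 0.047,"spin": 0,"gripper": 1},
  {"tx": 0,"ty": 0.035,"tz": 0,"spin": 0,"gripper": 1},
  {"tx": 0,"ty": 0.045,"tz": 0,"spin": 0,"gripper": 1},
  {"tx": 0,"ty": 0.047,"tz": 0,"spin": 0,"gripper": 1},
  {"tx": 0,"ty": 0.047,"tz": 0,"spin": 0,"gripper": 1},
  {"tx": 0,"ty": 0.047,"tz": 0,"spin": 0,"gripper": 1},
  {"tx": 0,"ty": 0.047,"tz": 0,"spin": 0,"gripper": 1},
  {"tx": 0,"ty": 0.047,"tz": 0,"spin": 0,"gripper": 1},
  {"tx": 0,"ty": 0.047,"tz": 0,"spin": 0,"gripper": 1},
  {"tx": 0,"ty": 0.045,"tz": 0,"spin": 0,"gripper": 1},
  {"tx": 0.003,"ty": 0.035,"tz": 0,"spin": 0,"gripper": 1},
  {"tx": 0,"ty": 0,"tz": -0.03,"spin": 0,"gripper": 1},
  {"tx": 0,"ty": 0,"tz": -0.045,"spin": 0,"gripper": 1},
  {"tx": 0,"ty": 0,"tz": -0.045,"spin": 0,"gripper": 1},
  {"tx": 0,"ty": 0,"tz": -0.035,"spin": 0,"gripper": 1},
  {"tx": 0,"ty": 0,"tz": -0.023,"spin": 0,"gripper": 1},
  {"tx": 0,"ty": 0,"tz": 0,"spin": 0,"gripper": 1},
])

```text
t: 12.15
tcp_pos: [0.4999, 0.3871, 0.0496]
tool_rot: [-0.001, 0.757, 0.653, -0.003]
ft_force: [-0.3, 0.0, 0.3]
finger_gap: 0.188
finger_force: 10.0
```

move_arm([
  {"tx": 0,"ty": 0,"tz": 0,"spin": 0,"gripper": 0.2},
  {"tx": 0,"ty": 0,"tz": 0,"spin": 0,"gripper": 0.2},
  {"tx": 0,"ty": 0,"tz": 0,"spin": 0,"gripper": 0.2},
  {"tx": 0,"ty": 0,"tz": 0,"spin": 0,"gripper": 0.2},
  {"tx": 0,"ty": 0,"tz": 0.03,"spin": 0,"gripper": 0.2},
  {"tx": 0,"ty": 0,"tz": 0.05,"spin": 0,"gripper": 0.2},
  {"tx": 0,"ty": 0,"tz": 0.05,"spin": 0,"gripper": 0.2},
  {"tx": 0,"ty": 0,"tz": 0.048,"spin": 0,"gripper": 0.2},
  {"tx": -0.001,"ty": -0.046,"tz": 0,"spin": 0,"gripper": 0},
  {"tx": -0.001,"ty": -0.046,"tz": 0,"spin": 0,"gripper": 0},
  {"tx": -0.001,"ty": -0.046,"tz": 0,"spin": 0,"gripper": 0},
  {"tx": -0.001,"ty": -0.046,"tz": 0,"spin": 0,"gripper": 0},
  {"tx": -0.001,"ty": -0.046,"tz": 0,"spin": 0,"gripper": 0},
  {"tx": -0.001,"ty": -0.046,"tz": 0,"spin": 0,"gripper": 0},
  {"tx": -0.001,"ty": -0.046,"tz": 0,"spin": 0,"gripper": 0},
  {"tx": -0.001,"ty": -0.046,"tz": 0,"spin": 0,"gripper": 0},
  {"tx": -0.002,"ty": -0.046,"tz": 0,"spin": 0,"gripper": 0},
  {"tx": -0.002,"ty": -0.046,"tz": 0,"spin": 0,"gripper": 0},
  {"tx": -0.002,"ty": -0.045,"tz": 0,"spin": 0,"gripper": 0},
  {"tx": 0,"ty": 0,"tz": 0,"spin": 0,"gripper": 0},
])

```text
t: 14.15
tcp_pos: [0.488, -0.1208, 0.2323]
tool_rot: [0.001, 0.759, 0.651, -0.0]
ft_force: [0.8, 1.2, -1.2]
finger_gap: 0.5
finger_force: 0.0
```

move_arm([
  {"tx": 0.001,"ty": 0.003,"tz": -0.045,"spin": 0,"gripper": 0},
  {"tx": 0,"ty": 0,"tz": -0.045,"spin": 0,"gripper": 0},
  {"tx": 0,"ty": 0,"tz": -0.045,"spin": 0,"gripper": 0},
  {"tx": 0,"ty": 0,"tz": -0.024,"spin": 0,"gripper": 0},
  {"tx": 0,"ty": 0,"tz": 0,"spin": 0,"gripper": 0},
  {"tx": 0,"ty": 0,"tz": 0,"spin": 0,"gripper": 1},
  {"tx": 0,"ty": 0,"tz": 0,"spin": 0,"gripper": 1},
  {"tx": 0,"ty": 0,"tz": 0,"spin": 0,"gripper": 1},
  {"tx": 0,"ty": 0,"tz": 0,"spin": 0,"gripper": 1},
  {"tx": 0,"ty": 0,"tz": 0,"spin": 0,"gripper": 1},
  {"tx": 0,"ty": 0,"tz": 0,"spin": 0,"gripper": 1},
  {"tx": 0,"ty": 0,"tz": 0,"spin": 0,"gripper": 1},
  {"tx": 0,"ty": 0,"tz": 0.02,"spin": 0,"gripper": 1},
  {"tx": 0,"ty": 0,"tz": 0.045,"spin": 0,"gripper": 1},
  {"tx": 0,"ty": 0,"tz": 0.05,"spin": 0,"gripper": 1},
  {"tx": 0,"ty": 0,"tz": 0.045,"spin": 0,"gripper": 1},
  {"tx": 0,"ty": 0.03,"tz": 0,"spin": 0,"gripper": 1},
  {"tx": 0,"ty": 0.045,"tz": 0,"spin": 0,"gripper": 1},
  {"tx": 0,"ty": 0.045,"tz": 0,"spin": 0,"gripper": 1},
  {"tx": 0,"ty": 0.045,"tz": 0,"spin": 0,"gripper": 1},
])

```text
t: 16.15
tcp_pos: [0.4888, 0.0529, 0.2325]
tool_rot: [0.0, 0.757, 0.653, 0.0]
ft_force: [0.2, 0.5, 0.8]
finger_gap: 0.19
finger_force: 10.0
```

move_arm([
  {"tx": 0,"ty": 0.045,"tz": 0,"spin": 0,"gripper": 1},
  {"tx": 0,"ty": 0.045,"tz": 0,"spin": 0,"gripper": 1},
  {"tx": 0,"ty": 0.045,"tz": 0,"spin": 0,"gripper": 1},
  {"tx": 0,"ty": 0.045,"tz": 0,"spin": 0,"gripper": 1},
  {"tx": 0,"ty": 0.045,"tz": 0,"spin": 0,"gripper": 1},
  {"tx": 0,"ty": 0.045,"tz": 0,"spin": 0,"gripper": 1},
  {"tx": 0,"ty": 0.02,"tz": 0,"spin": 0,"gripper": 1},
  {"tx": 0,"ty": 0,"tz": 0,"spin": 0,"gripper": 1},
  {"tx": 0,"ty": 0,"tz": 0,"spin": 0,"gripper": 1},
])

```text
t: 17.05
tcp_pos: [0.489, 0.3412, 0.232]
tool_rot: [0.0, 0.757, 0.654, -0.001]
ft_force: [0.7, -1.1, -1.0]
finger_gap: 0.187
finger_force: 10.0
```

```bash
python3 - <<'E'
from h import *
st(); kT=pose('wrist'); np.save('w4.npy',kT[1])
cv2.imwrite('pics/w4.png',eyes.read_camera('wrist')); spots('wrist','cap_0_knob')
E
```

```text
17.05 [0.489  0.3412 0.232 ] [ 0.     0.757  0.654 -0.001] [ 0.7 -1.1 -1. ] 0.187 9.979427307844162
wrist cap_0_knob [(0.73, [0.489, 0.338, 0.218])]
```

View pics/w4.png

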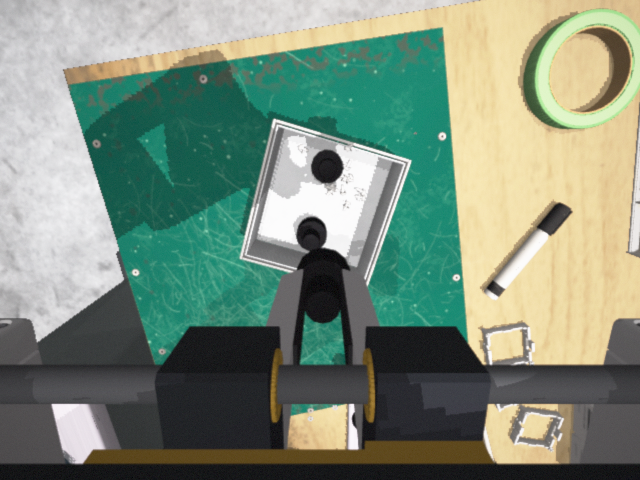

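Both released caps stand upright in the tray (327,167 and 312,234) and the third is in the jaws. I'll set it down to the side between them.

move_arm([
  {"tx": 0.014,"ty": 0.005,"tz": 0,"spin": 0,"gripper": 1},
  {"tx": 0,"ty": 0,"tz": -0.03,"spin": 0,"gripper": 1},
  {"tx": 0,"ty": 0,"tz": -0.045,"spin": 0,"gripper": 1},
  {"tx": 0,"ty": 0,"tz": -0.045,"spin": 0,"gripper": 1},
  {"tx": 0,"ty": 0,"tz": -0.035,"spin": 0,"gripper": 1},
  {"tx": 0,"ty": 0,"tz": -0.022,"spin": 0,"gripper": 1},
  {"tx": 0,"ty": 0,"tz": 0,"spin": 0,"gripper": 1},
  {"tx": 0,"ty": 0,"tz": 0,"spin": 0,"gripper": 0.25},
  {"tx": 0,"ty": 0,"tz": 0,"spin": 0,"gripper": 0.25},
  {"tx": 0,"ty": 0,"tz": 0,"spin": 0,"gripper": 0.25},
  {"tx": 0,"ty": 0,"tz": 0,"spin": 0,"gripper": 0.25},
  {"tx": 0,"ty": 0,"tz": 0.03,"spin": 0,"gripper": 0.25},
  {"tx": 0,"ty": 0,"tz": 0.05,"spin": 0,"gripper": 0.25},
  {"tx": 0,"ty": 0,"tz": 0.05,"spin": 0,"gripper": 0.25},
  {"tx": 0,"ty": 0,"tz": 0.05,"spin": 0,"gripper": -0.3},
  {"tx": -0.003,"ty": -0.045,"tz": 0,"spin": 0,"gripper": -0.3},
  {"tx": -0.003,"ty": -0.045,"tz": 0,"spin": 0,"gripper": -0.3},
  {"tx": -0.003,"ty": -0.045,"tz": 0,"spin": 0,"gripper": -0.3},
  {"tx": -0.003,"ty": -0.045,"tz": 0,"spin": 0,"gripper": -0.3},
  {"tx": -0.003,"ty": -0.045,"tz": 0,"spin": 0,"gripper": -0.3},
])

```text
t: 19.15
tcp_pos: [0.4879, 0.12, 0.2361]
tool_rot: [0.0, 0.757, 0.654, 0.001]
ft_force: [-0.2, -0.5, 0.4]
finger_gap: 0.652
finger_force: 0.0
```

move_arm([
  {"tx": -0.001,"ty": -0.04,"tz": 0,"spin": 0,"gripper": -0.3},
  {"tx": -0.001,"ty": -0.047,"tz": 0,"spin": 0,"gripper": -0.3},
  {"tx": -0.001,"ty": -0.047,"tz": 0,"spin": 0,"gripper": -0.3},
  {"tx": -0.001,"ty": -0.047,"tz": 0,"spin": 0,"gripper": -0.3},
  {"tx": -0.001,"ty": -0.047,"tz": 0,"spin": 0,"gripper": -0.3},
  {"tx": -0.001,"ty": -0.047,"tz": 0,"spin": 0,"gripper": -0.3},
  {"tx": -0.001,"ty": -0.047,"tz": 0,"spin": 0,"gripper": -0.3},
  {"tx": -0.001,"ty": -0.047,"tz": 0,"spin": 0,"gripper": -0.3},
  {"tx": -0.001,"ty": -0.04,"tz": 0,"spin": 0,"gripper": -0.3},
  {"tx": 0,"ty": 0,"tz": 0,"spin": 0,"gripper": -0.3},
  {"tx": 0,"ty": 0,"tz": 0,"spin": 0,"gripper": -0.3},
])

```text
t: 20.25
tcp_pos: [0.4791, -0.2878, 0.2356]
tool_rot: [-0.0, 0.757, 0.653, 0.0]
ft_force: [0.2, 0.4, -0.0]
finger_gap: 0.65
finger_force: 0.0
```

```bash
python3 - <<'E'
from h import *
st(); kT=pose('wrist'); np.save('w5.npy',kT[1])
cv2.imwrite('pics/w5.png',eyes.read_camera('wrist')); spots('wrist','sleeve_0_mid','home_0')
E
```

```text
20.25 [ 0.4791 -0.2878  0.2356] [-0.     0.757  0.653  0.   ] [ 0.2  0.4 -0. ] 0.65 0.0
wrist sleeve_0_mid [(0.89, [0.542, -0.354, 0.024])]
wrist home_0 [(0.81, [0.49, -0.113, 0.035]), (0.37, [0.455, -0.24, 0.024])]
```

View pics/w5.png

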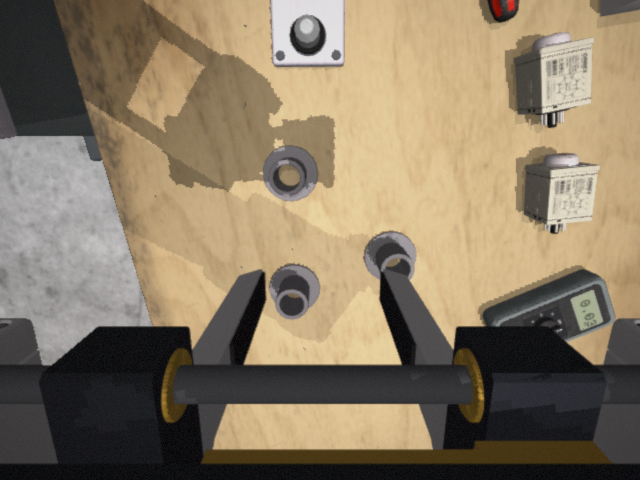

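The sleeves are at 289,176 (A), 291,302 (B) and 396,267 (C); bare spigot 0's tip is at 308,27.

```bash
python3 - <<'E'
from h import *
k=eyes.calibration('wrist'); W2=(k,np.load('w2.npy')); W5=(k,np.load('w5.npy')); S,D=pose('scene'),pose('side')
for n,a,b,c,d in [('A',(289,176),(312,347),(344,316),(373,213)),('B',(291,302),(314,431),(383,353),(387,195)),('C',(396,267),(393,409),(422,324),(349,193))]:
    p,e=tri(ray(W5,*a),ray(S,*c),ray(D,*d)); print(n,plane(ray(W5,*a),.046).round(4),p.round(3),e.round(4))
print(plane(ray(W5,308,27),.046).round(4))
E
```

```text
A [ 0.4528 -0.2438  0.046 ] [ 0.452 -0.244  0.046] 0.0017
B [ 0.4322 -0.3745  0.046 ] [ 0.433 -0.373  0.046] 0.0036
C [ 0.5458 -0.3517  0.046 ] [ 0.547 -0.351  0.047] 0.0034
[ 0.4911 -0.1198  0.046 ]
```

move_arm([
  {"tx": -0.0266,"ty": 0.0438,"tz": 0,"spin": 0,"gripper": -0.3},
  {"tx": 0,"ty": 0,"tz": -0.045,"spin": 0,"gripper": -0.3},
  {"tx": 0,"ty": 0,"tz": -0.045,"spin": 0,"gripper": -0.3},
  {"tx": 0,"ty": 0,"tz": -0.045,"spin": 0,"gripper": -0.3},
  {"tx": 0,"ty": 0,"tz": -0.04,"spin": 0,"gripper": -0.3},
  {"tx": 0,"ty": 0,"tz": -0.027,"spin": 0,"gripper": -0.3},
  {"tx": 0,"ty": 0,"tz": 0,"spin": 0,"gripper": -0.3},
  {"tx": 0,"ty": 0,"tz": 0,"spin": 0,"gripper": 1},
  {"tx": 0,"ty": 0,"tz": 0,"spin": 0,"gripper": 1},
  {"tx": 0,"ty": 0,"tz": 0,"spin": 0,"gripper": 1},
  {"tx": 0,"ty": 0,"tz": 0,"spin": 0,"gripper": 1},
  {"tx": 0,"ty": 0,"tz": 0,"spin": 0,"gripper": 1},
  {"tx": 0,"ty": 0,"tz": 0,"spin": 0,"gripper": 1},
  {"tx": 0,"ty": 0,"tz": 0,"spin": 0,"gripper": 1},
], newtons=40)

```text
t: 21.8
tcp_pos: [0.4542, -0.2455, 0.0353]
tool_rot: [0.001, 0.757, 0.653, 0.0]
ft_force: [-1.8, 1.9, 7.1]
finger_gap: 0.381
finger_force: 40.0
```

move_arm([
  {"tx": 0,"ty": 0,"tz": 0.025,"spin": 0,"gripper": 1},
  {"tx": 0,"ty": 0,"tz": 0.04,"spin": 0,"gripper": 1},
  {"tx": 0,"ty": 0,"tz": 0.035,"spin": 0,"gripper": 1},
  {"tx": 0.009,"ty": 0.03,"tz": 0,"spin": 0,"gripper": 1},
  {"tx": 0.009,"ty": 0.045,"tz": 0,"spin": 0,"gripper": 1},
  {"tx": 0.009,"ty": 0.045,"tz": 0,"spin": 0,"gripper": 1},
  {"tx": 0.009,"ty": 0.045,"tz": 0,"spin": 0,"gripper": 1},
  {"tx": 0.009,"ty": 0.045,"tz": 0,"spin": 0,"gripper": 1},
  {"tx": 0.009,"ty": 0.045,"tz": 0,"spin": 0,"gripper": 1},
  {"tx": 0,"ty": 0,"tz": 0,"spin": 0,"gripper": 1},
  {"tx": 0,"ty": 0,"tz": 0,"spin": 0,"gripper": 1},
])

```text
t: 22.9
tcp_pos: [0.5074, 0.0109, 0.1338]
tool_rot: [0.0, 0.756, 0.654, 0.0]
ft_force: [0.5, -0.5, 0.2]
finger_gap: 0.384
finger_force: 40.0
```

```bash
python3 - <<'E'
from h import *
st(); kT=pose('wrist'); np.save('w6.npy',kT[1])
spots('scene','sleeve_0_mid')
for c in ('scene','side'):
    im=eyes.read_camera(c); u,v=map(int,pix(pose(c),(.508,.0095,.08))); cv2.imwrite(f'pics/{c}6.png',cv2.resize(im[v-50:v+50,u-66:u+66],None,fx=3,fy=3,interpolation=cv2.INTER_CUBIC))
a,b=cv2.imread('pics/scene6.png'),cv2.imread('pics/side6.png'); cv2.imwrite('pics/m6.png',np.hstack([a,b]))
cv2.imwrite('pics/w6.png',eyes.read_camera('wrist'))
E
```

```text
22.9 [0.5074 0.0109 0.1338] [0.    0.756 0.654 0.   ] [ 0.5 -0.5  0.2] 0.384 39.999630097299814
scene sleeve_0_mid []
```

View pics/m6.png

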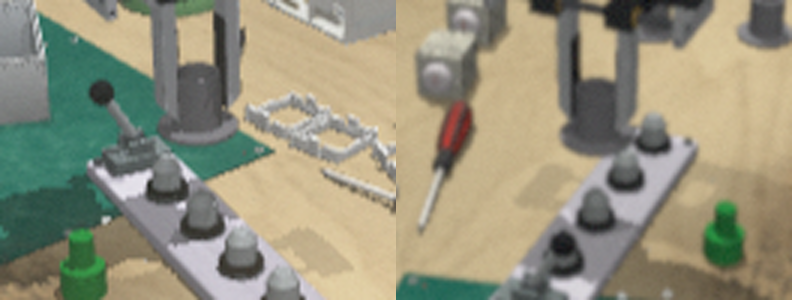

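The sleeve hangs upright above spigot 2 (spigot at 203,212 in the left crop and 597,205 in the right one). Going down.

move_arm([
  {"tx": 0.0008,"ty": -0.0012,"tz": -0.03,"spin": 0,"gripper": 1},
  {"tx": 0,"ty": 0,"tz": -0.02,"spin": 0,"gripper": 1},
  {"tx": 0,"ty": 0,"tz": -0.008,"spin": 0,"gripper": 1},
  {"tx": 0,"ty": 0,"tz": -0.006,"spin": 0,"gripper": 1},
  {"tx": 0,"ty": 0,"tz": -0.006,"spin": 0,"gripper": 1},
  {"tx": 0,"ty": 0,"tz": 0,"spin": 0,"gripper": 1},
])

```text
t: 23.7
tcp_pos: [0.5082, 0.0088, 0.0634]
tool_rot: [-0.0, 0.757, 0.653, -0.0]
ft_force: [-0.2, 0.6, -0.4]
finger_gap: 0.385
finger_force: 40.0
```

move_arm([
  {"tx": 0,"ty": 0,"tz": -0.003,"spin": 0,"gripper": 1},
  {"tx": 0,"ty": 0,"tz": -0.003,"spin": 0,"gripper": 1},
  {"tx": 0,"ty": 0,"tz": -0.002,"spin": 0,"gripper": 1},
  {"tx": 0,"ty": 0,"tz": -0.002,"spin": 0,"gripper": 1},
  {"tx": 0,"ty": 0,"tz": -0.002,"spin": 0,"gripper": 1},
  {"tx": 0,"ty": 0,"tz": -0.002,"spin": 0,"gripper": 1},
  {"tx": 0,"ty": 0,"tz": 0,"spin": 0,"gripper": 1},
  {"tx": 0,"ty": 0,"tz": 0,"spin": 0,"gripper": 1},
])

```text
t: 24.5
tcp_pos: [0.5088, 0.0089, 0.0501]
tool_rot: [0.001, 0.757, 0.653, 0.0]
ft_force: [-0.8, 1.3, 3.8]
finger_gap: 0.382
finger_force: 40.0
```

move_arm([
  {"tx": 0,"ty": 0,"tz": -0.001,"spin": 0,"gripper": 1},
  {"tx": 0,"ty": 0,"tz": -0.001,"spin": 0,"gripper": 1},
  {"tx": 0,"ty": 0,"tz": -0.001,"spin": 0,"gripper": 1},
  {"tx": 0,"ty": 0,"tz": -0.001,"spin": 0,"gripper": 1},
  {"tx": 0,"ty": 0,"tz": 0,"spin": 0,"gripper": 1},
  {"tx": 0,"ty": 0,"tz": 0,"spin": 0,"gripper": 1},
])

```text
t: 25.1
tcp_pos: [0.5089, 0.0089, 0.0491]
tool_rot: [-0.0, 0.757, 0.654, -0.001]
ft_force: [-13.4, 1.5, 31.6]
finger_gap: 0.383
finger_force: 40.0
```

move_arm([
  {"tx": 0,"ty": 0,"tz": 0.003,"spin": 0,"gripper": 1},
  {"tx": 0,"ty": 0,"tz": 0,"spin": 0,"gripper": -0.3},
  {"tx": 0,"ty": 0,"tz": 0,"spin": 0,"gripper": -0.3},
  {"tx": 0,"ty": 0,"tz": 0,"spin": 0,"gripper": -0.3},
  {"tx": 0,"ty": 0,"tz": 0,"spin": 0,"gripper": -0.3},
  {"tx": 0,"ty": 0,"tz": 0.03,"spin": 0,"gripper": -0.3},
  {"tx": 0,"ty": 0,"tz": 0.05,"spin": 0,"gripper": -0.3},
  {"tx": 0,"ty": 0,"tz": 0.05,"spin": 0,"gripper": -0.3},
  {"tx": 0,"ty": 0,"tz": 0.05,"spin": 0,"gripper": -0.3},
  {"tx": -0.001,"ty": -0.043,"tz": 0,"spin": 0,"gripper": -0.3},
  {"tx": -0.001,"ty": -0.043,"tz": 0,"spin": 0,"gripper": -0.3},
  {"tx": -0.001,"ty": -0.043,"tz": 0,"spin": 0,"gripper": -0.3},
  {"tx": -0.001,"ty": -0.043,"tz": 0,"spin": 0,"gripper": -0.3},
  {"tx": -0.001,"ty": -0.043,"tz": 0,"spin": 0,"gripper": -0.3},
  {"tx": -0.001,"ty": -0.043,"tz": 0,"spin": 0,"gripper": -0.3},
  {"tx": -0.001,"ty": -0.043,"tz": 0,"spin": 0,"gripper": -0.3},
  {"tx": 0,"ty": 0,"tz": 0,"spin": 0,"gripper": -0.3},
  {"tx": 0,"ty": 0,"tz": 0,"spin": 0,"gripper": -0.3},
])

```text
t: 26.9
tcp_pos: [0.5007, -0.2924, 0.2278]
tool_rot: [-0.001, 0.758, 0.653, 0.0]
ft_force: [-0.8, -0.5, 0.1]
finger_gap: 0.651
finger_force: 0.0
```

```bash
python3 - <<'E'
from h import *
st(); kT=pose('wrist')
cv2.imwrite('pics/w7.png',eyes.read_camera('wrist')); spots('wrist','sleeve_0_mid','home_0')
print([np.round(pix(kT,(x,y,.046))) for x,y in ((.4325,-.3735),(.546,-.3515),(.509,.009))])
E
```

```text
26.9 [ 0.5007 -0.2924  0.2278] [-0.001  0.758  0.653  0.   ] [-0.8 -0.5  0.1] 0.651 0.0
wrist sleeve_0_mid [(0.58, [0.543, -0.356, 0.025])]
wrist home_0 [(0.93, [0.487, -0.117, 0.04])]
[array([269., 303.]), array([376., 268.]), array([ 275., -171.])]
```

View pics/w7.png

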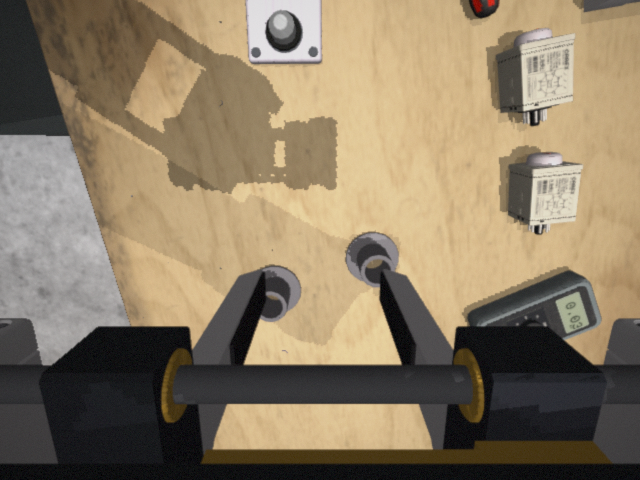

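B (270,303) and C (376,268) are where they were. I'll take C to spigot 1.

move_arm([
  {"tx": 0.0223,"ty": -0.03,"tz": 0,"spin": 0,"gripper": -0.3},
  {"tx": 0.0223,"ty": -0.03,"tz": 0,"spin": 0,"gripper": -0.3},
  {"tx": 0,"ty": 0,"tz": -0.045,"spin": 0,"gripper": -0.3},
  {"tx": 0,"ty": 0,"tz": -0.045,"spin": 0,"gripper": -0.3},
  {"tx": 0,"ty": 0,"tz": -0.045,"spin": 0,"gripper": -0.3},
  {"tx": 0,"ty": 0,"tz": -0.04,"spin": 0,"gripper": -0.3},
  {"tx": 0,"ty": 0,"tz": -0.018,"spin": 0,"gripper": -0.3},
  {"tx": 0,"ty": 0,"tz": 0,"spin": 0,"gripper": -0.3},
  {"tx": 0,"ty": 0,"tz": 0,"spin": 0,"gripper": 1},
  {"tx": 0,"ty": 0,"tz": 0,"spin": 0,"gripper": 1},
  {"tx": 0,"ty": 0,"tz": 0,"spin": 0,"gripper": 1},
  {"tx": 0,"ty": 0,"tz": 0,"spin": 0,"gripper": 1},
  {"tx": 0,"ty": 0,"tz": 0,"spin": 0,"gripper": 1},
  {"tx": 0,"ty": 0,"tz": 0,"spin": 0,"gripper": 1},
  {"tx": 0,"ty": 0,"tz": 0,"spin": 0,"gripper": 1},
])

```text
t: 28.55
tcp_pos: [0.5469, -0.353, 0.0377]
tool_rot: [0.002, 0.757, 0.653, 0.0]
ft_force: [-0.3, 1.5, 6.4]
finger_gap: 0.383
finger_force: 40.0
```

move_arm([
  {"tx": 0,"ty": 0,"tz": 0.025,"spin": 0,"gripper": 1},
  {"tx": 0,"ty": 0,"tz": 0.04,"spin": 0,"gripper": 1},
  {"tx": 0,"ty": 0,"tz": 0.03,"spin": 0,"gripper": 1},
  {"tx": -0.006,"ty": 0.03,"tz": 0,"spin": 0,"gripper": 1},
  {"tx": -0.007,"ty": 0.045,"tz": 0,"spin": 0,"gripper": 1},
  {"tx": -0.007,"ty": 0.045,"tz": 0,"spin": 0,"gripper": 1},
  {"tx": -0.007,"ty": 0.045,"tz": 0,"spin": 0,"gripper": 1},
  {"tx": -0.007,"ty": 0.045,"tz": 0,"spin": 0,"gripper": 1},
  {"tx": -0.007,"ty": 0.045,"tz": 0,"spin": 0,"gripper": 1},
  {"tx": -0.007,"ty": 0.044,"tz": 0,"spin": 0,"gripper": 1},
  {"tx": 0,"ty": 0,"tz": 0,"spin": 0,"gripper": 1},
  {"tx": 0,"ty": 0,"tz": 0,"spin": 0,"gripper": 1},
])

```text
t: 29.75
tcp_pos: [0.4977, -0.0525, 0.1308]
tool_rot: [0.0, 0.756, 0.654, 0.0]
ft_force: [0.4, -0.9, -0.2]
finger_gap: 0.382
finger_force: 40.0
```

move_arm([
  {"tx": 0.0013,"ty": -0.0015,"tz": -0.028,"spin": 0,"gripper": 1},
  {"tx": 0,"ty": 0,"tz": -0.018,"spin": 0,"gripper": 1},
  {"tx": 0,"ty": 0,"tz": -0.008,"spin": 0,"gripper": 1},
  {"tx": 0,"ty": 0,"tz": -0.006,"spin": 0,"gripper": 1},
  {"tx": 0,"ty": 0,"tz": -0.006,"spin": 0,"gripper": 1},
  {"tx": 0,"ty": 0,"tz": 0,"spin": 0,"gripper": 1},
])

```text
t: 30.35
tcp_pos: [0.4989, -0.0549, 0.0642]
tool_rot: [-0.0, 0.757, 0.653, -0.0]
ft_force: [0.2, 0.1, 0.3]
finger_gap: 0.384
finger_force: 40.0
```

move_arm([
  {"tx": 0,"ty": 0,"tz": -0.003,"spin": 0,"gripper": 1},
  {"tx": 0,"ty": 0,"tz": -0.002,"spin": 0,"gripper": 1},
  {"tx": 0,"ty": 0,"tz": -0.002,"spin": 0,"gripper": 1},
  {"tx": 0,"ty": 0,"tz": -0.002,"spin": 0,"gripper": 1},
  {"tx": 0,"ty": 0,"tz": -0.002,"spin": 0,"gripper": 1},
  {"tx": 0,"ty": 0,"tz": -0.001,"spin": 0,"gripper": 1},
  {"tx": 0,"ty": 0,"tz": -0.001,"spin": 0,"gripper": 1},
  {"tx": 0,"ty": 0,"tz": -0.001,"spin": 0,"gripper": 1},
  {"tx": 0,"ty": 0,"tz": 0,"spin": 0,"gripper": 1},
  {"tx": 0,"ty": 0,"tz": 0,"spin": 0,"gripper": 1},
])

```text
t: 31.35
tcp_pos: [0.4996, -0.0548, 0.0517]
tool_rot: [0.001, 0.757, 0.654, 0.0]
ft_force: [-3.3, 0.5, 7.7]
finger_gap: 0.383
finger_force: 40.0
```

move_arm([
  {"tx": 0,"ty": 0,"tz": -0.001,"spin": 0,"gripper": 1},
  {"tx": 0,"ty": 0,"tz": -0.001,"spin": 0,"gripper": 1},
  {"tx": 0,"ty": 0,"tz": -0.001,"spin": 0,"gripper": 1},
  {"tx": 0,"ty": 0,"tz": 0,"spin": 0,"gripper": 1},
  {"tx": 0,"ty": 0,"tz": 0,"spin": 0,"gripper": 1},
])

```text
t: 31.85
tcp_pos: [0.4997, -0.0549, 0.0516]
tool_rot: [-0.0, 0.757, 0.654, -0.001]
ft_force: [-14.9, 3.3, 31.7]
finger_gap: 0.381
finger_force: 40.0
```

move_arm([
  {"tx": 0,"ty": 0,"tz": 0.003,"spin": 0,"gripper": 1},
  {"tx": 0,"ty": 0,"tz": 0,"spin": 0,"gripper": -0.3},
  {"tx": 0,"ty": 0,"tz": 0,"spin": 0,"gripper": -0.3},
  {"tx": 0,"ty": 0,"tz": 0,"spin": 0,"gripper": -0.3},
  {"tx": 0,"ty": 0,"tz": 0,"spin": 0,"gripper": -0.3},
  {"tx": 0,"ty": 0,"tz": 0.03,"spin": 0,"gripper": -0.3},
  {"tx": 0,"ty": 0,"tz": 0.05,"spin": 0,"gripper": -0.3},
  {"tx": 0,"ty": 0,"tz": 0.05,"spin": 0,"gripper": -0.3},
  {"tx": 0,"ty": 0,"tz": 0.05,"spin": 0,"gripper": -0.3},
  {"tx": -0.008,"ty": -0.046,"tz": 0,"spin": 0,"gripper": -0.3},
  {"tx": -0.008,"ty": -0.046,"tz": 0,"spin": 0,"gripper": -0.3},
  {"tx": -0.008,"ty": -0.046,"tz": 0,"spin": 0,"gripper": -0.3},
  {"tx": -0.008,"ty": -0.046,"tz": 0,"spin": 0,"gripper": -0.3},
  {"tx": -0.008,"ty": -0.046,"tz": 0,"spin": 0,"gripper": -0.3},
  {"tx": -0.008,"ty": -0.046,"tz": 0,"spin": 0,"gripper": -0.3},
  {"tx": 0,"ty": 0,"tz": 0,"spin": 0,"gripper": -0.3},
  {"tx": 0,"ty": 0,"tz": 0,"spin": 0,"gripper": -0.3},
])

```text
t: 33.55
tcp_pos: [0.4506, -0.3309, 0.2298]
tool_rot: [-0.001, 0.758, 0.653, 0.0]
ft_force: [-0.1, 0.8, 0.7]
finger_gap: 0.652
finger_force: 0.0
```

```bash
python3 - <<'E'
from h import *
st(); kT=pose('wrist'); np.save('w8.npy',kT[1])
cv2.imwrite('pics/w8.png',eyes.read_camera('wrist')); spots('wrist','sleeve_0_mid'); spots('scene','sleeve_0_mid')
print(np.round(pix(kT,(.4325,-.374,.046))))
E
```

```text
33.55 [ 0.4506 -0.3309  0.2298] [-0.001  0.758  0.653  0.   ] [-0.1  0.8  0.7] 0.652 0.0
wrist sleeve_0_mid []
scene sleeve_0_mid [(0.94, [0.549, -0.358, 0.02])]
[312. 262.]
```

View pics/w8.png

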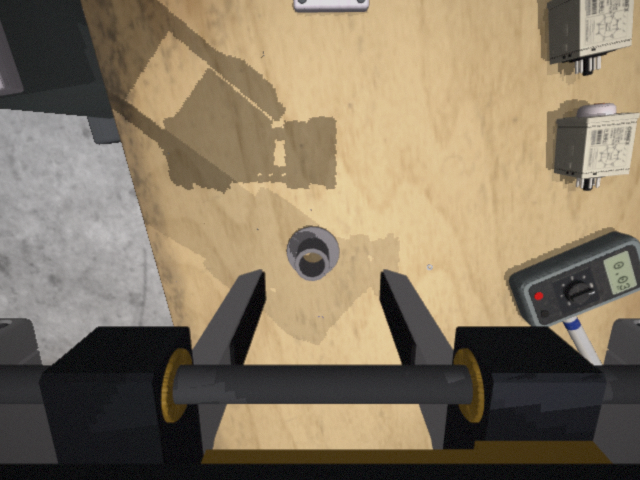

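B is still in place, with its top at 312,263.

move_arm([
  {"tx": -0.018,"ty": -0.043,"tz": 0,"spin": 0,"gripper": -0.3},
  {"tx": 0,"ty": 0,"tz": -0.03,"spin": 0,"gripper": -0.3},
  {"tx": 0,"ty": 0,"tz": -0.045,"spin": 0,"gripper": -0.3},
  {"tx": 0,"ty": 0,"tz": -0.045,"spin": 0,"gripper": -0.3},
  {"tx": 0,"ty": 0,"tz": -0.045,"spin": 0,"gripper": -0.3},
  {"tx": 0,"ty": 0,"tz": -0.03,"spin": 0,"gripper": -0.3},
  {"tx": 0,"ty": 0,"tz": 0,"spin": 0,"gripper": -0.3},
  {"tx": 0,"ty": 0,"tz": 0,"spin": 0,"gripper": 1},
  {"tx": 0,"ty": 0,"tz": 0,"spin": 0,"gripper": 1},
  {"tx": 0,"ty": 0,"tz": 0,"spin": 0,"gripper": 1},
  {"tx": 0,"ty": 0,"tz": 0,"spin": 0,"gripper": 1},
  {"tx": 0,"ty": 0,"tz": 0,"spin": 0,"gripper": 1},
  {"tx": 0,"ty": 0,"tz": 0,"spin": 0,"gripper": 1},
  {"tx": 0,"ty": 0,"tz": 0,"spin": 0,"gripper": 1},
])

```text
t: 35.1
tcp_pos: [0.4341, -0.3746, 0.0377]
tool_rot: [0.002, 0.757, 0.653, 0.0]
ft_force: [0.1, 1.4, 6.5]
finger_gap: 0.383
finger_force: 40.0
```

move_arm([
  {"tx": 0,"ty": 0,"tz": 0.025,"spin": 0,"gripper": 1},
  {"tx": 0,"ty": 0,"tz": 0.04,"spin": 0,"gripper": 1},
  {"tx": 0,"ty": 0,"tz": 0.03,"spin": 0,"gripper": 1},
  {"tx": 0.009,"ty": 0.035,"tz": 0,"spin": 0,"gripper": 1},
  {"tx": 0.0094,"ty": 0.045,"tz": 0,"spin": 0,"gripper": 1},
  {"tx": 0.0094,"ty": 0.045,"tz": 0,"spin": 0,"gripper": 1},
  {"tx": 0.0094,"ty": 0.045,"tz": 0,"spin": 0,"gripper": 1},
  {"tx": 0.0094,"ty": 0.045,"tz": 0,"spin": 0,"gripper": 1},
  {"tx": 0.0094,"ty": 0.0415,"tz": 0,"spin": 0,"gripper": 1},
  {"tx": 0,"ty": 0,"tz": 0,"spin": 0,"gripper": 1},
  {"tx": 0,"ty": 0,"tz": 0,"spin": 0,"gripper": 1},
])

```text
t: 36.2
tcp_pos: [0.4893, -0.1166, 0.1309]
tool_rot: [0.001, 0.756, 0.654, 0.0]
ft_force: [-0.5, -0.5, -1.5]
finger_gap: 0.382
finger_force: 40.0
```

move_arm([
  {"tx": 0.0007,"ty": -0.0012,"tz": -0.028,"spin": 0,"gripper": 1},
  {"tx": 0,"ty": 0,"tz": -0.018,"spin": 0,"gripper": 1},
  {"tx": 0,"ty": 0,"tz": -0.008,"spin": 0,"gripper": 1},
  {"tx": 0,"ty": 0,"tz": -0.006,"spin": 0,"gripper": 1},
  {"tx": 0,"ty": 0,"tz": -0.006,"spin": 0,"gripper": 1},
  {"tx": 0,"ty": 0,"tz": 0,"spin": 0,"gripper": 1},
])

```text
t: 36.8
tcp_pos: [0.4901, -0.118, 0.0645]
tool_rot: [-0.001, 0.758, 0.652, 0.001]
ft_force: [2.3, 5.7, -1.8]
finger_gap: 0.382
finger_force: 40.0
```

move_arm([
  {"tx": 0.0003,"ty": 0.001,"tz": -0.003,"spin": 0,"gripper": 1},
  {"tx": 0,"ty": 0,"tz": -0.002,"spin": 0,"gripper": 1},
  {"tx": 0,"ty": 0,"tz": -0.002,"spin": 0,"gripper": 1},
  {"tx": 0,"ty": 0,"tz": -0.002,"spin": 0,"gripper": 1},
  {"tx": 0,"ty": 0,"tz": -0.002,"spin": 0,"gripper": 1},
  {"tx": 0,"ty": 0,"tz": -0.001,"spin": 0,"gripper": 1},
  {"tx": 0,"ty": 0,"tz": -0.001,"spin": 0,"gripper": 1},
  {"tx": 0,"ty": 0,"tz": -0.001,"spin": 0,"gripper": 1},
  {"tx": 0,"ty": 0,"tz": 0,"spin": 0,"gripper": 1},
  {"tx": 0,"ty": 0,"tz": 0,"spin": 0,"gripper": 1},
])

```text
t: 37.8
tcp_pos: [0.4905, -0.1175, 0.0518]
tool_rot: [0.0, 0.757, 0.653, 0.0]
ft_force: [-3.0, 4.9, 9.7]
finger_gap: 0.381
finger_force: 40.0
```

move_arm([
  {"tx": 0,"ty": 0,"tz": -0.001,"spin": 0,"gripper": 1},
  {"tx": 0,"ty": 0,"tz": -0.001,"spin": 0,"gripper": 1},
  {"tx": 0,"ty": 0,"tz": -0.001,"spin": 0,"gripper": 1},
  {"tx": 0,"ty": 0,"tz": 0,"spin": 0,"gripper": 1},
  {"tx": 0,"ty": 0,"tz": 0,"spin": 0,"gripper": 1},
])

```text
t: 38.3
tcp_pos: [0.4906, -0.1175, 0.0516]
tool_rot: [-0.001, 0.757, 0.653, -0.0]
ft_force: [-14.2, 9.6, 34.4]
finger_gap: 0.386
finger_force: 40.0
```

move_arm([
  {"tx": 0,"ty": 0,"tz": 0.003,"spin": 0,"gripper": 1},
  {"tx": 0,"ty": 0,"tz": 0,"spin": 0,"gripper": -0.3},
  {"tx": 0,"ty": 0,"tz": 0,"spin": 0,"gripper": -0.3},
  {"tx": 0,"ty": 0,"tz": 0,"spin": 0,"gripper": -0.3},
  {"tx": 0,"ty": 0,"tz": 0,"spin": 0,"gripper": -0.3},
  {"tx": 0,"ty": 0,"tz": 0.03,"spin": 0,"gripper": -0.3},
  {"tx": 0,"ty": 0,"tz": 0.05,"spin": 0,"gripper": -0.3},
  {"tx": 0,"ty": 0,"tz": 0.05,"spin": 0,"gripper": 1},
  {"tx": 0,"ty": 0,"tz": 0.05,"spin": 0,"gripper": 1},
  {"tx": -0.015,"ty": 0.047,"tz": 0,"spin": 0,"gripper": 1},
  {"tx": -0.015,"ty": 0.047,"tz": 0,"spin": 0,"gripper": 1},
  {"tx": -0.015,"ty": 0.047,"tz": 0,"spin": 0,"gripper": 1},
  {"tx": 0,"ty": 0.047,"tz": 0,"spin": 0,"gripper": 1},
  {"tx": 0.009,"ty": 0.047,"tz": 0,"spin": 0,"gripper": 1},
  {"tx": 0.009,"ty": 0.021,"tz": 0,"spin": 0,"gripper": 1},
  {"tx": 0,"ty": 0,"tz": 0,"spin": 0,"gripper": 1},
  {"tx": 0,"ty": 0,"tz": 0,"spin": 0,"gripper": 1},
])

```text
t: 40.0
tcp_pos: [0.4628, 0.1386, 0.2301]
tool_rot: [-0.0, 0.757, 0.654, -0.001]
ft_force: [0.1, -0.1, 0.4]
finger_gap: 0.005
finger_force: 0.0
```

```bash
python3 - <<'E'
from h import *
st(); o=[]
for c in ('scene','side'):
    im=eyes.read_camera(c); u,v=map(int,pix(pose(c),(.508,.06,.05))); o.append(cv2.resize(im[v-75:v+75,u-65:u+65],None,fx=3,fy=3,interpolation=cv2.INTER_CUBIC))
    spots(c,'sleeve_0_mid','lever_ball','cap_0_knob')
cv2.imwrite('pics/m9.png',np.hstack(o))
E
```

```text
40.0 [0.4628 0.1386 0.2301] [-0.     0.757  0.654 -0.001] [ 0.1 -0.1  0.4] 0.005 0.0
scene sleeve_0_mid [(0.63, [0.499, -0.058, 0.035])]
scene lever_ball [(0.62, [0.5, 0.134, 0.084]), (0.46, [0.509, 0.007, -0.002])]
scene cap_0_knob []
side sleeve_0_mid [(0.52, [0.501, -0.055, 0.038]), (0.49, [0.511, 0.006, 0.038])]
side lever_ball [(0.51, [0.498, 0.134, 0.086])]
side cap_0_knob [(0.68, [0.49, -0.122, 0.038]), (0.59, [0.502, 0.34, 0.038])]
```

View pics/m9.png

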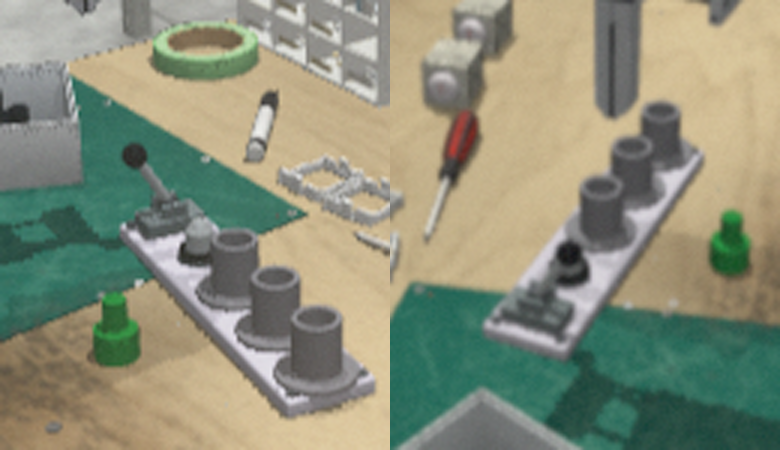

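All three sleeves sit flat on the slab on spigots 0 to 2, and the lever leans to -x with its ball at 133,155 in the left crop. I'll lower the shut fingers on the ball's -x side and push.

move_arm([
  {"tx": 0,"ty": 0,"tz": -0.04,"spin": 0,"gripper": 1},
  {"tx": 0,"ty": 0,"tz": -0.04,"spin": 0,"gripper": 1},
  {"tx": 0,"ty": 0,"tz": -0.035,"spin": 0,"gripper": 1},
  {"tx": 0,"ty": 0,"tz": -0.018,"spin": 0,"gripper": 1},
  {"tx": 0,"ty": 0,"tz": 0,"spin": 0,"gripper": 1},
  {"tx": 0.01,"ty": -0.0015,"tz": 0,"spin": 0,"gripper": 1},
  {"tx": 0.01,"ty": -0.0015,"tz": 0,"spin": 0,"gripper": 1},
  {"tx": 0.01,"ty": -0.0015,"tz": 0,"spin": 0,"gripper": 1},
  {"tx": 0.01,"ty": -0.0015,"tz": 0,"spin": 0,"gripper": 1},
  {"tx": 0.01,"ty": -0.0015,"tz": 0,"spin": 0,"gripper": 1},
  {"tx": 0.007,"ty": -0.001,"tz": 0,"spin": 0,"gripper": 1},
  {"tx": 0,"ty": 0,"tz": 0,"spin": 0,"gripper": 1},
])

```text
t: 41.6
tcp_pos: [0.5244, 0.13, 0.1013]
tool_rot: [0.002, 0.757, 0.653, 0.003]
ft_force: [0.4, 0.1, 1.2]
finger_gap: 0.004
finger_force: 0.0
```

move_arm([
  {"tx": 0.004,"ty": -0.0006,"tz": -0.002,"spin": 0,"gripper": 1},
  {"tx": 0.004,"ty": -0.0006,"tz": -0.002,"spin": 0,"gripper": 1},
  {"tx": 0.003,"ty": -0.0004,"tz": 0,"spin": 0,"gripper": 1},
  {"tx": 0,"ty": 0,"tz": 0,"spin": 0,"gripper": 1},
])

```text
t: 42.0
tcp_pos: [0.5307, 0.1286, 0.0926]
tool_rot: [-0.001, 0.757, 0.653, -0.001]
ft_force: [-1.7, 0.5, 0.1]
finger_gap: 0.007
finger_force: 0.4
```

```bash
python3 - <<'E'
from h import *
st(); o=[]
for c in ('scene','side'):
    im=eyes.read_camera(c); u,v=map(int,pix(pose(c),(.52,.13,.07))); o.append(cv2.resize(im[v-40:v+40,u-50:u+50],None,fx=4,fy=4,interpolation=cv2.INTER_CUBIC))
    spots(c,'lever_ball')
cv2.imwrite('pics/m10.png',np.hstack(o))
E
```

```text
42.0 [0.5307 0.1286 0.0926] [-0.001  0.757  0.653 -0.001] [-1.7  0.5  0.1] 0.007 0.39269029162824154
scene lever_ball [(0.44, [0.552, 0.128, 0.085])]
side lever_ball [(0.46, [0.551, 0.13, 0.081])]
```

move_arm([
  {"tx": 0.003,"ty": -0.0004,"tz": 0,"spin": 0,"gripper": 1},
  {"tx": 0.003,"ty": -0.0004,"tz": 0,"spin": 0,"gripper": 1},
  {"tx": 0,"ty": 0,"tz": 0,"spin": 0,"gripper": 1},
  {"tx": 0,"ty": 0,"tz": 0,"spin": 0,"gripper": 1},
])

```text
t: 42.6
tcp_pos: [0.535, 0.1281, 0.0927]
tool_rot: [-0.002, 0.757, 0.653, -0.002]
ft_force: [-8.1, 0.9, 1.7]
finger_gap: 0.005
finger_force: 3.9
```

move_arm([
  {"tx": 0.001,"ty": 0,"tz": 0,"spin": 0,"gripper": 1},
  {"tx": 0.001,"ty": 0,"tz": 0,"spin": 0,"gripper": 1},
  {"tx": 0,"ty": 0,"tz": 0,"spin": 0,"gripper": 1},
  {"tx": 0,"ty": 0,"tz": 0,"spin": 0,"gripper": 1},
])

```text
t: 43.0
tcp_pos: [0.5353, 0.1282, 0.0925]
tool_rot: [-0.003, 0.757, 0.654, -0.004]
ft_force: [-13.0, -0.3, 6.3]
finger_gap: 0.008
finger_force: 7.2
```

The lever is on its stop: force is rising with no travel. Backing off to look.

move_arm([
  {"tx": -0.015,"ty": 0.002,"tz": 0,"spin": 0,"gripper": 1},
  {"tx": -0.025,"ty": 0.003,"tz": 0,"spin": 0,"gripper": 1},
  {"tx": -0.02,"ty": 0,"tz": 0.03,"spin": 0,"gripper": 1},
  {"tx": -0.02,"ty": 0,"tz": 0.045,"spin": 0,"gripper": 1},
  {"tx": -0.02,"ty": 0,"tz": 0.045,"spin": 0,"gripper": 1},
  {"tx": 0,"ty": 0,"tz": 0.02,"spin": 0,"gripper": 1},
  {"tx": 0,"ty": 0,"tz": 0,"spin": 0,"gripper": 1},
])

```text
t: 43.7
tcp_pos: [0.4418, 0.133, 0.2382]
tool_rot: [0.003, 0.757, 0.653, 0.004]
ft_force: [0.6, -0.0, -0.1]
finger_gap: 0.005
finger_force: 0.0
```

```bash
python3 - <<'E'
from h import *
st(); o=[]
for c in ('scene','side'):
    im=eyes.read_camera(c); u,v=map(int,pix(pose(c),(.5,.15,.05))); o.append(cv2.resize(im[v-95:v+95,u-65:u+65],None,fx=3,fy=3,interpolation=cv2.INTER_CUBIC))
    spots(c,'lever_ball','sleeve_0_mid')
cv2.imwrite('pics/m11.png',np.hstack(o))
E
```

```text
43.7 [0.4418 0.133  0.2382] [0.003 0.757 0.653 0.004] [ 0.6 -0.  -0.1] 0.005 0.0
scene lever_ball [(0.45, [0.557, 0.126, 0.083])]
scene sleeve_0_mid [(0.7, [0.499, -0.06, 0.034])]
side lever_ball [(0.74, [0.556, 0.127, 0.081]), (0.63, [0.719, -0.303, 0.001]), (0.15, [0.49, -0.115, 0.038])]
side sleeve_0_mid [(0.81, [0.502, -0.058, 0.039]), (0.45, [0.555, 0.13, 0.079])]
```

View pics/m11.png

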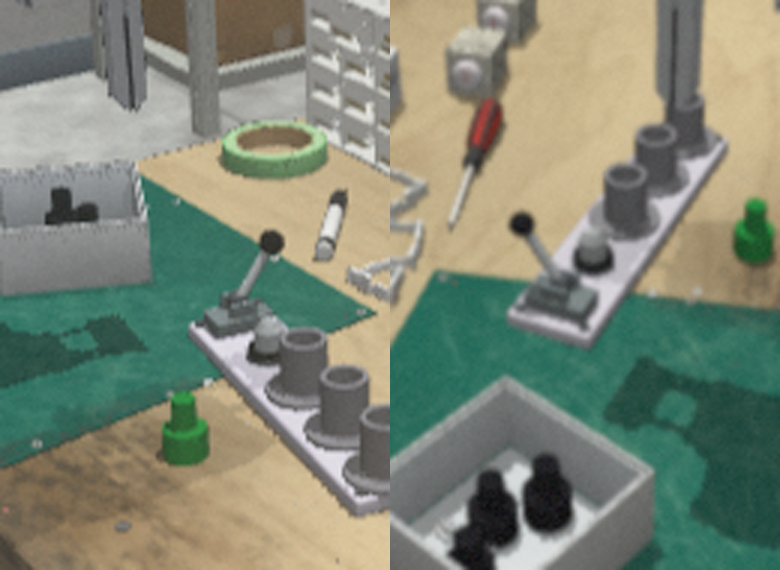

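The lever leans fully to +x (271,242 left, 521,223 right), all three caps are in the tray and the sleeves are seated. Handing in.

```bash
python3 -c "
from cell import robot; print(robot.job_done())"
```

```text
the job is handed in; nothing more can be done
None
```

The job is done and handed in at about 44 s: all three black caps are in the tray, the three sleeves are pushed home on spigots 0, 1 and 2 (spigot 3 stays bare), and the lever was then swung over to its +x stop.

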